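Serve the chocolate biscuit with the lifter

TASK

Slide the blade of the steel lifter under the dark chocolate biscuit on the marble board, lift it off, and tip it gently, right side up, onto the single blue plate; do not drop it or touch it with the gripper. Leave the pale shortbread where it is, and finish by laying the lifter back down flat on the bare table and letting go of it.

Things in the scene. Friction and masses are not known exactly. Their poses are not given: they have to be found in the camera images.
- lifter: Steel pastry lifter, 200 g. Flat slippery blade 180x50x2 (biscuit slides beyond 22 deg tilt, holds below 10), nose 1 thick; white handle bar over its rear half. Origin: centre of blade underside; x to the nose (edge at x=+90), z up. Bar: along x from -84 to 0, 18 wide (y), 22 high, axis 45 above the underside; grip at x=-42 from above. Blade free for the biscuit from x=0 to 90.
- chocolate: Dark brown square biscuit 56x56x10, rigid, 35 g. Underside bevelled all round (46 square at the bottom, full size 4 up), so a nose within 3 mm of the board goes under. Origin: centre of underside, z up. Its +y side faces (1 to 5 mm off, within 2 deg) a fixed wooden lip, which stops it when the blade is pushed under along its +y.
- shortbread: Pale yellow biscuit, same shape and axes, 100 mm from the chocolate one along the lip (x), either order. Both lie on a fixed white marble board, top 10 above the table, 220 along the lip; the lip stands 14 above the board; the edge away from the lip is open, about 150 from the biscuits' centres.
- plate: Blue round plate, loose, 0.6 kg, 220 across, lying alone on the table to the robot's right (not the stack at the back). Origin: centre of its underside, z up. Flat inside floor 5 above the table, about 66 in radius; outside that it slopes up to the rim, 18 high.

How it is judged:
On the way:
1. the chocolate biscuit rides on the lifter's blade, clear of the board (its underside more than 24 mm above the table), right side up (height (world z) of chocolate above 0.024 m and contact force between lifter and chocolate above 0.08 N and angle between chocolate's own z axis and vertical below 0.4 rad), for 0.3 s.
At the end, for the whole second after the job is handed in: The chocolate biscuit rests flat (within 10 degrees) and right side up on the blue plate's floor, its centre within 50 mm of the plate's centre; the shortbread is within 20 mm of where it was; the lifter lies flat (within 6 degrees, underside within 6 mm of the table) and still on the bare table (horizontal distance between chocolate and plate below 0.05 m and z of chocolate in the frame of plate between 0.002 and 0.012 m and angle between chocolate's own z axis and vertical below 0.175 rad and linear speed of each of chocolate, lifter below 0.02 m/s and angle between each of plate, lifter's own z axis and vertical below 0.1 rad and distance of shortbread from where it was at the start of the episode below 0.02 m and height (world z) of lifter below 0.006 m); the robot touches nothing.
It fails at once if the chocolate biscuit moves faster than 1 m/s (it was dropped from some 5 cm or thrown) (linear speed of chocolate above 1 m/s).
It fails at once if the gripper touches the chocolate biscuit (contact force between the fingers and chocolate above 0.3 N).
It also fails if it takes over 67 s, if anything falls off the work surface, if the arm or the gripper's body presses on something with over 40 N, if the wrist force passes 120 N, or if a joint passes its speed limit or range.

ROBOT

A 6-joint arm with a two-finger parallel gripper is mounted at the origin on the work surface. World frame = base frame: x ahead of the robot, y to its left, z up, the work surface at z = 0. Lengths are in m, angles in rad, forces in N, time in s.
With the tool pointing down it reaches from about 0.275 to 0.775 m from the base axis. Payload 14.6 kg.
Tool frame: the origin (TCP) lies on the centre line of the jaws, within the pads' length; the fingertips stand 22 mm ahead of it and the grasp point (between the pads) lies 3 mm ahead of it (ctrl.tips_ahead is the distance from the TCP to the fingertips, in m); z points along the fingers, y is the line along which they close (so a half turn about z gives the same grasp; the last joint's range is limited). The gripper opens to 85 mm and grips with 20 to 120 N. Pads are 22 mm wide; open, the fingers measure 114 mm over their backs; the gripper's body (76 mm by 85 mm) begins 54 mm behind the grasp point. The pads swing forward as they close: fully open they stand 13 mm farther back than shut.
Start: joints at [1.105, 0.263, -0.048, 1.259, 0, 1.415], TCP at [0.161, 0.5, 0.253] pointing down, gripper open.
Joint ranges: [-2.65, 2.65], [-0.89, 1.7], [-1.18, 1.37], [-2.13, 2.11], [-1.35, 1.29], [-3.14, 3.14]. Speed limits (rad/s): [1.89, 1.89, 2.57, 2.79, 3.14, 3.14].

INTERFACE

Orientations are given as a 3x3 rotation matrix whose columns are the frame's x, y, z axes.
In Python, from plant import ctrl gives the robot as it stands.
- The arm moves only by the shell command python3 nudge.py 'ROWS' [OPENING]. ROWS is a JSON list of rows, 1 to 8 of them, each of 6 numbers: dx, dy, dz in m, then a rotation vector rx, ry, rz in rad; each row is the pose to reach, as a shift and turn from the pose commanded when the command began, along the tool's axes at that moment; what a row does not reach only later rows make up. A row lasts 1/10 s, in which the tool goes at most 0.05 m and 0.15 rad, less where a joint would pass 70% of its speed; a pose out of reach is approached as far as the arm can. OPENING is the finger opening in m, set as the command begins (- or left out keeps the last). The fingers move at their own pace and stop on an object; the grip force is fixed at half the most. Time passes only in rows, so rows that do not move let the fingers close. It prints the time, the measured TCP pose, the force, the opening and the grip force at its end.
- ctrl.get_obs(): the state, without advancing time (a new reading comes with each control period).
- ctrl.camera(name): name is "scene" or "top" or "wrist"; returns the picture (384x512x3 uint8, blue, green, red); there is no depth.
- ctrl.camera_info(name): a dict with "mtx" (3x3 intrinsics, pixels), "R" (3x3) and "t" (3): a world point X has camera coordinates R X + t; the wrist camera has in their place "hand_eye" (4x4, takes a point from camera to tool coordinates, whose origin is the TCP and whose axes are the flange's). Camera axes: x right, y down, z forward; pixel columns grow to the right and rows downward; lengths in m; the calibration is good to about 2 mm. A picture is of the moment at which its call begins: read the wrist's pose just before it. camera_info takes no time and is no camera call.
- ctrl.close_job(): hands the job in; it is judged then, once.
The state is a dict: "time": time; "q": joint angles; "qd": joint speeds; "joint_efforts": joint torques, N m; "ee_pos": TCP position; "eef_rot": TCP orientation; "force": force on the tool from outside, world axes, zero at the start; "moment": the same for the moment, N m; "grip_width": finger opening in m; "grip_force": force on a finger pad.
Only numpy, scipy, OpenCV 4.12 (cv2) and the standard library are available. Lean on these libraries where they do the work, as an engineer would, in place of code of your own. Each camera call takes 0.05 s, during which the arm holds its last target. There are 200 camera calls.

## Working session

There is one attempt and no reset: what is moved stays moved. The work goes in short steps, Python scripts to look and compute and a shell command to move; the robot and the scene stay as the last step left them, time stands still between calls to the robot, and variables do not carry over. Pictures are saved under pics/ and viewed, at most 10 in all, crops included, and the job is handed in when it is done.

```bash
ls; mkdir -p pics
python3 - <<'E'
from plant import ctrl
import cv2,numpy as np
np.set_printoptions(precision=4,suppress=True)
o=ctrl.get_obs();print(o['time'],o['ee_pos'],o['eef_rot'],o['grip_width'])
for n in ("scene","top","wrist"):
    print(n,ctrl.camera_info(n)); cv2.imwrite(f"pics/{n}0.png",ctrl.camera(n))
E
```

```text
nudge.py
pics
plant.py
0.0 [0.1604 0.4996 0.2528] [[-0.9521  0.3058 -0.0005]
 [ 0.3058  0.9521 -0.0009]
 [ 0.0002 -0.001  -1.    ]] 0.08567249066971966
scene {'mtx': array([[392.2644,   0.    , 252.2192],
       [  0.    , 392.2644, 194.4532],
       [  0.    ,   0.    ,   1.    ]]), 'R': array([[ 0.5354,  0.8446, -0.0046],
       [ 0.6626, -0.4234, -0.6179],
       [-0.5238,  0.3278, -0.7863]]), 't': array([-0.2634, -0.3208,  1.288 ])}
top {'mtx': array([[417.7253,   0.    , 254.8044],
       [  0.    , 417.7253, 186.3635],
       [  0.    ,   0.    ,   1.    ]]), 'R': array([[-0.0265, -0.9996, -0.0096],
       [-0.9887,  0.0277, -0.1474],
       [ 0.1476,  0.0056, -0.989 ]]), 't': array([0.0068, 0.5168, 0.8164])}
wrist {'mtx': array([[343.1838,   0.    , 254.0665],
       [  0.    , 343.1838, 188.9994],
       [  0.    ,   0.    ,   1.    ]]), 'hand_eye': array([[ 0.0013, -0.9446, -0.3283,  0.0835],
       [ 1.    ,  0.0013,  0.0001, -0.    ],
       [ 0.0003, -0.3283,  0.9446, -0.1206],
       [ 0.    ,  0.    ,  0.    ,  1.    ]])}
```
View pics/top0.png

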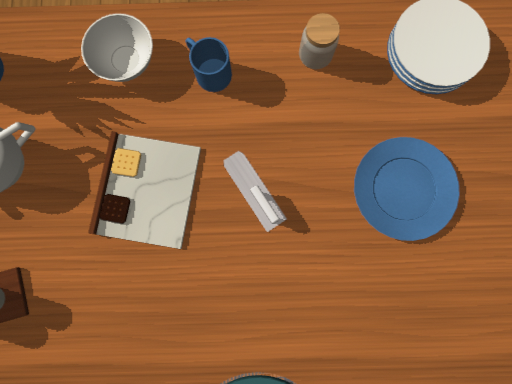

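View pics/scene0.png

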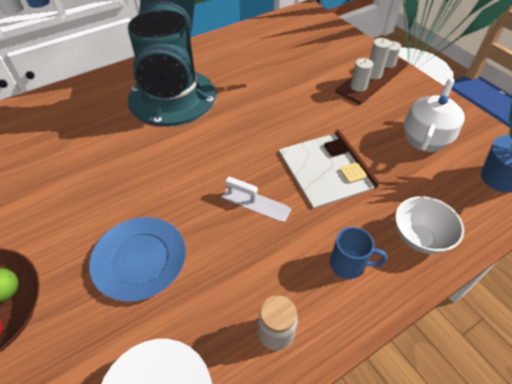

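The top view shows the board at (150,190), with the chocolate at (115,209), the shortbread at (125,163) and the lip on the left. The lifter runs from its nose (233,160) to its tail (277,222), and the plate is at (407,189). The scene view agrees.

Create h.py:
```python
from plant import ctrl
import cv2,numpy as np
np.set_printoptions(precision=4,suppress=True)
def cam(n,obs=None):
    i=ctrl.camera_info(n)
    if n!="wrist": return i["mtx"],i["R"],i["t"]
    T=np.eye(4);T[:3,:3]=obs["eef_rot"];T[:3,3]=obs["ee_pos"]
    C=np.linalg.inv(T@i["hand_eye"]);return i["mtx"],C[:3,:3],C[:3,3]
def ray(c,uv):
    K,R,t=c;return -R.T@t,R.T@np.linalg.solve(K,[*uv,1.])
def onz(c,uv,z):
    o,d=ray(c,uv);return o+d*(z-o[2])/d[2]
def tri(l):
    A=0;b=0
    for c,uv in l:
        o,d=ray(c,uv);d=d/np.linalg.norm(d);P=np.eye(3)-np.outer(d,d);A=A+P;b=b+P@o
    return np.linalg.solve(A,b)
def proj(c,X):
    p=c[0]@(c[1]@np.asarray(X)+c[2]);return p[:2]/p[2]
```

```bash
python3 - <<'E'
from h import *
c=cam("top");s=cam("scene")
print("plate",onz(c,(407,189),.018),onz(s,(138,259),.018))
for n,uv,z in (("nose",(233,160),.0),("tail",(277,222),0),("bar0",(255,188),.056),("bar1",(279,221),.056),("choc",(115,209),.02),("short",(125.5,163),.02),("lip0",(115,134),.024),("lip1",(94,234),.024)): print(n,onz(c,uv,z))
E
for f in top:85:125:210:130:3.8; do IFS=: read n x y w h k<<<$f; python3 -c "
import cv2;i=cv2.imread('pics/${n}0.png')[$y:$y+$h,$x:$x+$w];cv2.imwrite('pics/${n}0c.png',cv2.resize(i,None,fx=$k,fy=$k,interpolation=2))";done
```

```text
plate [ 0.5054 -0.3244  0.018 ] [ 0.5163 -0.3246  0.018 ]
nose [0.5814 0.0385 0.    ]
tail [ 0.4452 -0.0519  0.    ]
bar0 [ 0.5109 -0.0077  0.056 ]
bar1 [ 0.4436 -0.0534  0.056 ]
choc [0.4801 0.2848 0.02  ]
short [0.5771 0.2648 0.02  ]
lip0 [0.6399 0.2871 0.024 ]
lip1 [0.4293 0.3255 0.024 ]
```

View pics/top0c.png

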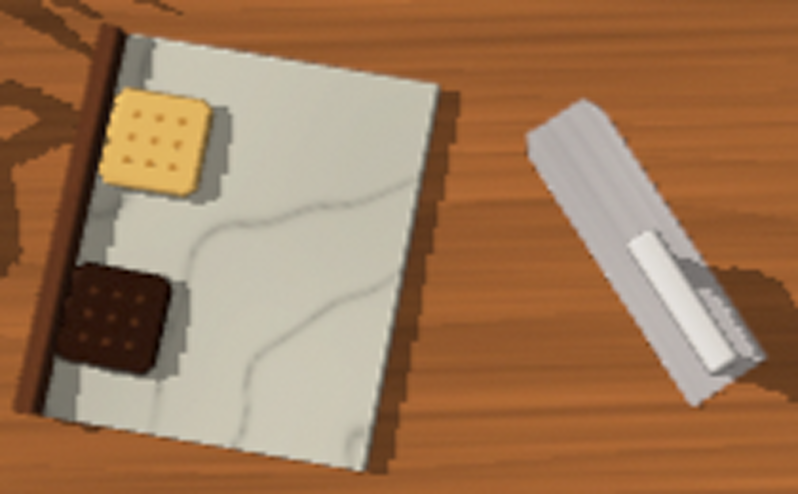

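In the enlarged crop the biscuits' right edges and lip run about 10° off world x. The lifter heads about 34°, with the nose up-left. I'll move above the handle next.

```bash
cat >> h.py <<'E'
from scipy.spatial.transform import Rotation as Ro
def tool(head,pitch=0):
    """tool x = minus lifter x; head: lifter heading deg; pitch: deg, nose down positive"""
    L=Ro.from_euler('ZY',[head,pitch],degrees=True).as_matrix()
    return L@np.diag([-1,1,-1.])
def go(p,R):
    o=ctrl.get_obs();A=o["eef_rot"]
    print("row",np.r_[A.T@(np.asarray(p)-o["ee_pos"]),Ro.from_matrix(A.T@R).as_rotvec()].round(4))
E
python3 -c "
from h import *
go([.477,-.0305,.2],tool(33.6))"
R='[-0.46,-0.41,0.05,0,0,-0.897]'
python3 nudge.py '[[-0.46,-0.41,0.05,0,0,-0.897],[-0.46,-0.41,0.05,0,0,-0.897],[-0.46,-0.41,0.05,0,0,-0.897],[-0.46,-0.41,0.05,0,0,-0.897],[-0.46,-0.41,0.05,0,0,-0.897],[-0.46,-0.41,0.05,0,0,-0.897],[-0.46,-0.41,0.05,0,0,-0.897],[-0.46,-0.41,0.05,0,0,-0.897]]'
python3 -c "
from h import *
go([.477,-.0305,.2],tool(33.6))"
```

```text
row [-0.4635 -0.4079  0.0532 -0.0007 -0.0005 -0.8973]
time: 0.95
ee_pos: [0.3405, 0.1967, 0.2249]
eef_rot: [[-0.83, -0.557, 0.0], [-0.557, 0.83, 0.0], [-0.0, 0.0, -1.0]]
force: [0.4, 0.3, -1.5]
grip_width: 0.0855
grip_force: 0.0
row [ 0.0133 -0.2647  0.0249  0.      0.0004  0.0048]
```

```bash
cat >> h.py <<'E'
import pickle
def snap(name):
    o=ctrl.get_obs();i=ctrl.camera("wrist");cv2.imwrite(f"pics/{name}.png",i)
    pickle.dump({k:o[k] for k in("ee_pos","eef_rot")},open(f"pics/{name}.pkl","wb"))
def wc(name): return cam("wrist",pickle.load(open(f"pics/{name}.pkl","rb")))
E
python3 -c "
from h import *
snap('w1')"
python3 nudge.py '[[0.013,-0.265,0.025,0,0,0.005],[0.013,-0.265,0.025,0,0,0.005],[0.013,-0.265,0.025,0,0,0.005],[0.013,-0.265,0.025,0,0,0.005],[0.013,-0.265,0.025,0,0,0.005],[0.013,-0.265,0.025,0,0,0.005],[0.013,-0.265,0.025,0,0,0.005]]'
python3 -c "
from h import *
snap('w2')
a,b=cv2.imread('pics/w1.png'),cv2.imread('pics/w2.png')
cv2.imwrite('pics/w12.png',cv2.resize(np.vstack([a,b]),None,fx=.78,fy=.78))"
```

```text
time: 1.7
ee_pos: [0.4766, -0.0315, 0.1993]
eef_rot: [[-0.837, -0.547, -0.001], [-0.547, 0.837, 0.0], [0.001, 0.001, -1.0]]
force: [-0.4, 0.5, 0.0]
grip_width: 0.0855
grip_force: 0.0
```

View pics/w12.png

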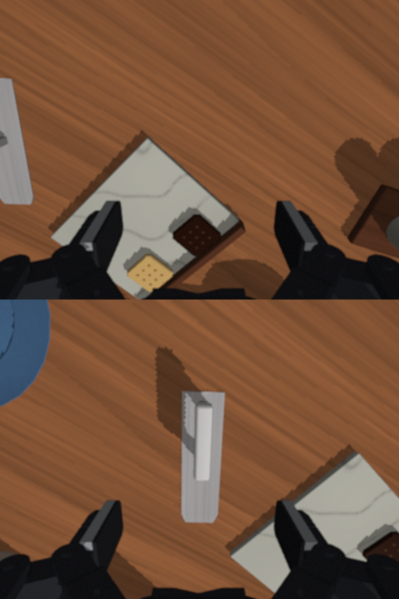

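w2 shows the lifter with its tail up and its nose down at about row 520 of the stacked picture. In this pose the camera looks away from the blade. I'll turn the wrist half a turn so that it watches the nose and biscuit.

```bash
python3 nudge.py '[[0,0,0,0,0,1.05],[0,0,0,0,0,1.05],[0,0,0,0,0,1.05],[0,0,0,0,0,1.05],[0,0,0,0,0,1.05],[0,0,0,0,0,1.05],[0,0,0,0,0,1.05]]' >/dev/null
python3 nudge.py '[[0,0,0,0,0,1.05],[0,0,0,0,0,1.05],[0,0,0,0,0,1.05],[0,0,0,0,0,1.05],[0,0,0,0,0,1.05],[0,0,0,0,0,1.05],[0,0,0,0,0,1.05]]' >/dev/null
python3 nudge.py '[[0,0,0,0,0,1.04],[0,0,0,0,0,1.04],[0,0,0,0,0,1.04],[0,0,0,0,0,1.04],[0,0,0,0,0,1.04],[0,0,0,0,0,1.04],[0,0,0,0,0,1.04],[0,0,0,0,0,1.04]]'
python3 -c "
from h import *
print(ctrl.get_obs()['q'])
snap('w3')
a=cv2.imread('pics/w2.png')[90:320,190:330];b=cv2.imread('pics/w3.png')[60:290,170:380]
cv2.imwrite('pics/w23.png',cv2.resize(np.hstack([a,b]),None,fx=2.25,fy=2.25,interpolation=2))"
```

```text
time: 3.95
ee_pos: [0.4752, -0.0284, 0.2002]
eef_rot: [[0.835, 0.55, -0.0], [0.55, -0.835, 0.0], [0.0, -0.0, -1.0]]
force: [-0.3, 0.9, 0.5]
grip_width: 0.0853
grip_force: 0.0
[-0.2312  0.204  -0.2767  1.0902  0.0002  2.3282]
```

View pics/w23.png

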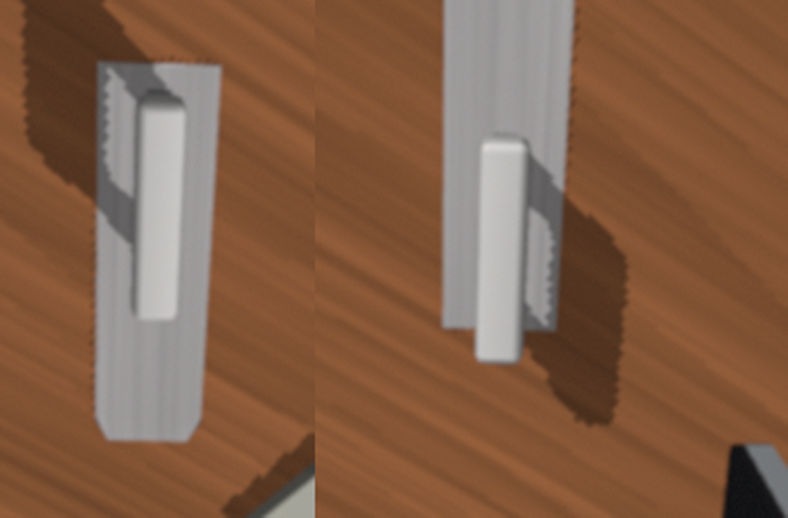

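w23: the left half (w2) shows the bar's top face from (156,320) to (162,105), and the blade's nose mid (147,440) and tail mid (159,64). The right half (w3) shows the bar top from (504,140) to (498,361) and the tail mid (499,328).

Run:
```python
from h import *
a,b=wc('w2'),wc('w3')
A=lambda u,v:(190+u/2.25,90+v/2.25)
B=lambda u,v:(170+(u-315)/2.25,60+v/2.25)
n=tri([(a,A(156,320)),(b,B(504,142))]);t=tri([(a,A(162,104)),(b,B(498,361))]);bt=tri([(a,A(159,64)),(b,B(499.5,328))])
print("bar",n,t,"bladetail",bt,np.linalg.norm(n-t))
print("bladez0",onz(a,A(147,440),0),onz(a,A(159,64),0),onz(b,B(499.5,328),0))
print("bar z.056",onz(a,A(156,320),.056),onz(a,A(162,104),.056),onz(b,B(504,142),.056),onz(b,B(498,361),.056))
d=n-t;h=np.degrees(np.arctan2(d[1],d[0]));print(h)
```

```text
bar [ 0.5135 -0.0024  0.0524] [ 0.443  -0.0463  0.0515] bladetail [ 0.4372 -0.0504 -0.0001] 0.082997442545313
bladez0 [0.5896 0.0457 0.    ] [ 0.4362 -0.049   0.    ] [ 0.4382 -0.0517 -0.    ]
bar z.056 [ 0.5111 -0.0021  0.056 ] [ 0.4416 -0.0456  0.056 ] [ 0.5148 -0.0034  0.056 ] [ 0.4456 -0.0464  0.056 ]
31.943187064507608
```

```bash
sed -i 's/np.diag(\[-1,1,-1.\])/np.diag([1,-1,-1.])/' h.py
python3 -c "
from h import *
go([.4785,-.0246,.047],tool(32))"
```

```text
row [ 0.0049 -0.0015  0.1532 -0.0001 -0.0001  0.0288]
```

```bash
python3 nudge.py '[[0.005,-0.0015,0.04,0,0,0.029],[0.005,-0.0015,0.08,0,0,0.029],[0.005,-0.0015,0.11,0,0,0.029],[0.005,-0.0015,0.135,0,0,0.029],[0.005,-0.0015,0.145,0,0,0.029],[0.005,-0.0015,0.153,0,0,0.029],[0.005,-0.0015,0.153,0,0,0.029]]'
python3 nudge.py '[[0,0,0,0,0,0],[0,0,0,0,0,0],[0,0,0,0,0,0],[0,0,0,0,0,0],[0,0,0,0,0,0],[0,0,0,0,0,0],[0,0,0,0,0,0],[0,0,0,0,0,0]]' 0
```

```text
time: 4.7
ee_pos: [0.4793, -0.0257, 0.047]
eef_rot: [[0.85, 0.527, -0.0], [0.527, -0.85, 0.0], [-0.0, -0.0, -1.0]]
force: [-0.8, 0.3, 0.3]
grip_width: 0.0854
grip_force: 0.0
time: 5.5
ee_pos: [0.4795, -0.026, 0.0474]
eef_rot: [[0.851, 0.526, 0.001], [0.526, -0.851, -0.0], [0.0, 0.0, -1.0]]
force: [-0.2, 0.9, 7.2]
grip_width: 0.017
grip_force: 59.6
```

```bash
python3 nudge.py '[[0,0,-0.02,0,0,0],[0,0,-0.05,0,0,0],[0,0,-0.08,0,0,0],[0,0,-0.09,0,0,0],[0,0,-0.09,0,0,0]]'
python3 -c "
from h import *
print('choc w1',onz(wc('w1'),(252.6,302.6),.02))
go([.444,.088,.137],tool(79.7))"
```

```text
time: 6.0
ee_pos: [0.4799, -0.0261, 0.1377]
eef_rot: [[0.851, 0.526, 0.002], [0.526, -0.851, -0.0], [0.001, 0.001, -1.0]]
force: [-0.1, -1.0, -1.5]
grip_width: 0.017
grip_force: 59.1
choc w1 [0.4766 0.2878 0.02  ]
row [ 0.0295 -0.1159  0.0006  0.002  -0.0007 -0.8372]
```

```bash
python3 nudge.py '[[0.03,-0.116,0,0,0,-0.837],[0.03,-0.116,0,0,0,-0.837],[0.03,-0.116,0,0,0,-0.837],[0.03,-0.116,0,0,0,-0.837],[0.03,-0.116,0,0,0,-0.837],[0.03,-0.116,0,0,0,-0.837],[0.03,-0.116,0,0,0,-0.837],[0.03,-0.116,0,0,0,-0.837]]'
python3 -c "
from h import *
snap('w4');cv2.imwrite('pics/top1.png',ctrl.camera('top'));cv2.imwrite('pics/scene1.png',ctrl.camera('scene'))
cv2.imwrite('pics/w4b.png',cv2.resize(cv2.imread('pics/w4.png'),None,fx=1.56,fy=1.56,interpolation=2))"
```

```text
time: 6.8
ee_pos: [0.4433, 0.0885, 0.136]
eef_rot: [[0.182, 0.983, -0.002], [0.983, -0.182, -0.0], [-0.0, -0.001, -1.0]]
force: [-0.4, -0.3, -1.9]
grip_width: 0.0172
grip_force: 59.4
```

View pics/w4b.png

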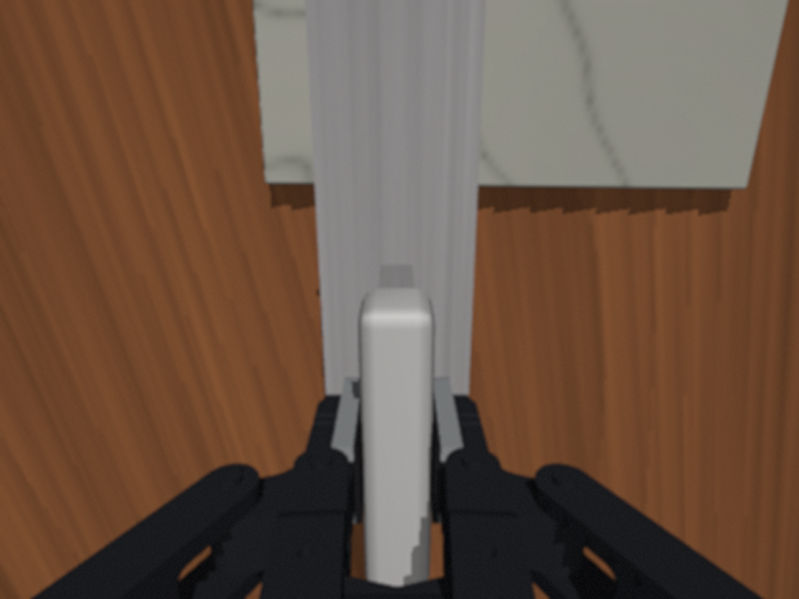

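The wrist view shows the blade centred and parallel to the board's edge, which runs (268,183)-(747,187). The biscuit and nose are out of view. I'll lower the nose to just above the board and compare it with the biscuit in the fixed cameras.

```bash
python3 -c "
from h import *
go([.444,.088,.072],tool(79.7,3))"
python3 nudge.py '[[0,0,0.03,0,-0.026,0],[0,0,0.055,0,-0.052,0],[0,0,0.064,0,-0.052,0],[0,0,0.064,0,-0.052,0]]'
python3 -c "
from h import *
snap('w5')
for n in('top','scene'): cv2.imwrite(f'pics/{n}2.png',ctrl.camera(n))
a=cv2.imread('pics/top2.png')[150:250,85:215];b=cv2.imread('pics/scene2.png')[120:220,255:385]
print(proj(cam('top'),[.48,.285,.02]),proj(cam('scene'),[.48,.285,.02]))
cv2.imwrite('pics/ts2.png',np.vstack([cv2.resize(i,None,fx=6,fy=6,interpolation=2)[:, :780] for i in (a,)]+[]));cv2.imwrite('pics/s2.png',cv2.resize(b,None,fx=6,fy=6,interpolation=2))"
```

```text
row [-0.0004  0.0005  0.0646 -0.0006 -0.0522 -0.0021]
time: 7.35
ee_pos: [0.4432, 0.0886, 0.0722]
eef_rot: [[0.179, 0.984, -0.011], [0.982, -0.179, -0.05], [-0.052, -0.002, -0.999]]
force: [0.3, 0.4, -1.2]
grip_width: 0.017
grip_force: 59.4
[114.901  209.0553] [334.6692 146.6496]
```

View pics/ts2.png

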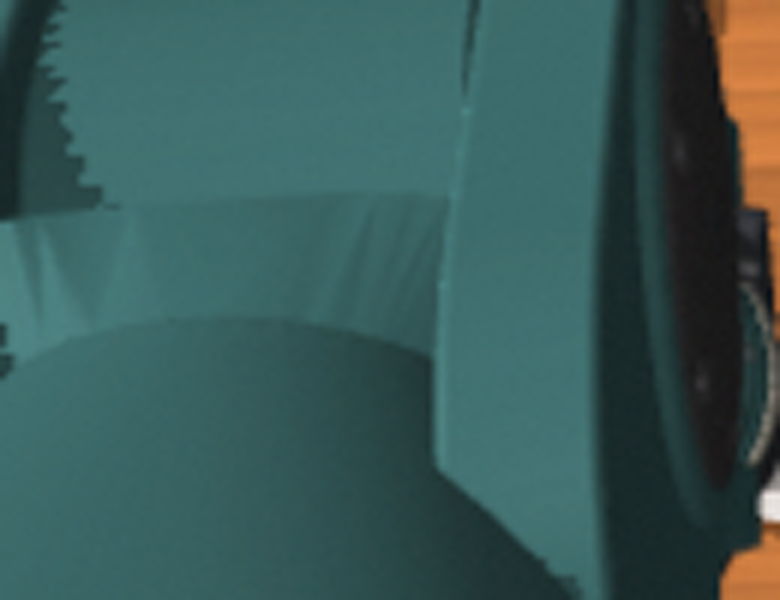

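View pics/s2.png

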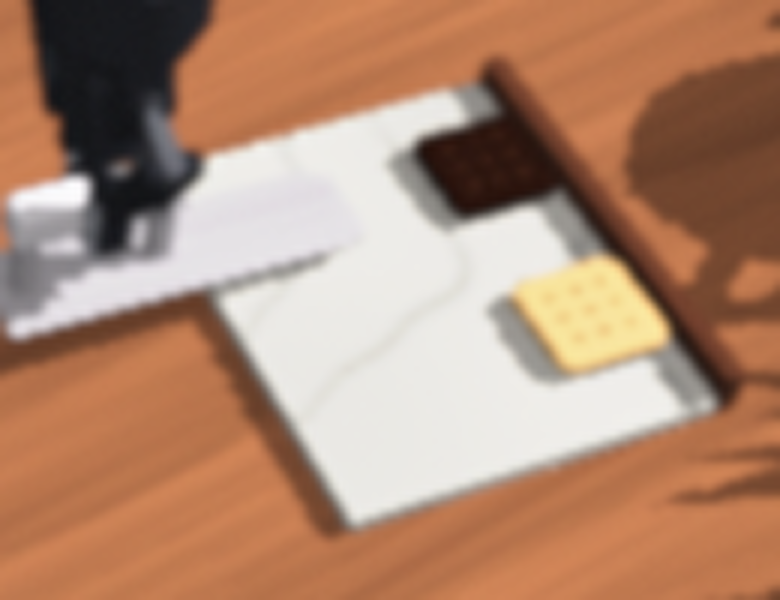

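The arm blocks the top view. In the scene crop the biscuit's top-face corners are about (418,152), (500,118), (560,187) and (464,207). The blade's right nose corner is near (355,240).

Run:
```python
from h import *
s=cam('scene');S=lambda u,v:(255+u/6,120+v/6)
e=np.array([.984,-.179]);u=np.array([.179,.984])
q=[onz(s,S(*p),.02) for p in((418,152),(500,118),(560,187),(464,207))]
for x in q+[np.mean(q,0)]: print(x, "along lip/push",e@x[:2],u@x[:2])
# dark blob in each view
for n,c,f,roi in(('top',cam('top'),'top0',(90,185,145,235)),('w1',wc('w1'),'w1',(215,265,295,335)),('scene',s,'scene0',(318,132,360,162))):
    i=cv2.imread(f'pics/{f}.png');h=cv2.cvtColor(i,cv2.COLOR_BGR2HSV)
    m=((i[...,2]<75)&(i.max(2).astype(int)-i.min(2)>12)).astype(np.uint8);M=np.zeros_like(m);x0,y0,x1,y1=roi;M[y0:y1,x0:x1]=m[y0:y1,x0:x1]
    k,l,st,ce=cv2.connectedComponentsWithStats(M);j=1+st[1:,4].argmax();x=onz(c,ce[j],.017)
    print(n,st[j],ce[j],x,e@x[:2],u@x[:2])
o=ctrl.get_obs();R=tool(79.7,3)@np.diag([1,-1,-1.])
org=o['ee_pos']-o['eef_rot']@np.diag([1,-1,-1])@np.array([-.042,0,.047])
L=o['eef_rot']@np.diag([1,-1,-1])
for p in((90,15,1),(90,-15,1),(80,-25,2),(80,25,2),(-90,-25,2)):
    X=org+L@(np.array(p)/1000);print(p,X,(proj(s,X)-[255,120])*6,"lip/push",e@X[:2],u@X[:2])
```

```text
[0.4606 0.2644 0.02  ] along lip/push 0.4058617490210235 0.3426407835451347
[0.4637 0.3122 0.02  ] along lip/push 0.40044684393851854 0.3901722313389107
[0.5145 0.3058 0.02  ] along lip/push 0.45156167272133363 0.39300576465429343
[0.5004 0.2596 0.02  ] along lip/push 0.44588942598806885 0.3450519684923161
[0.4848 0.2855 0.02  ] along lip/push 0.42593992291723615 0.3677176870076638
top [ 93 185  37  49 839] [111.8832 208.4958] [0.4817 0.2924 0.017 ] 0.42161425589665247 0.3739173529697044
w1 [ 223  277   72   58 2235] [255.8957 304.6022] [0.4796 0.2946 0.017 ] 0.4192445133809354 0.3757299360484491
scene [325 132  35  30 331] [338.9547 147.2628] [0.4864 0.296  0.017 ] 0.42562982532543225 0.37835513059525483
(90, 15, 1) [0.453  0.2185 0.0212] [331.4664 177.9111] lip/push 0.4066254602813108 0.29606593533927184
(90, -15, 1) [0.4825 0.2131 0.0213] [361.3206 220.809 ] lip/push 0.43662988443194506 0.2960508481659236
(80, -25, 2) [0.4905 0.2015 0.0228] [352.6248 239.144 ] lip/push 0.4466243454455292 0.28610870603898514
(80, 25, 2) [0.4414 0.2105 0.0227] [303.1965 167.3196] lip/push 0.3966169718611388 0.2861338513278989
(-90, -25, 2) [0.4601 0.0345 0.0315] [ 10.4651 332.7509] lip/push 0.4465273380363215 0.11630674665829421
```

```bash
python3 nudge.py '[[0,0.0015,0.003,0,0,0],[0,0.0015,0.006,0,0,0],[0,0.0015,0.008,0,0,0],[0,0.0015,0.008,0,0,0]]'
python3 nudge.py '[[0,0,0.001,0,0,0],[0,0,0.001,0,0,0]]'|grep -E 'ee|force'
python3 nudge.py '[[0,0,0.0005,0,0,0],[0,0,0.0005,0,0,0]]'|grep -E 'ee|force'
```

```text
time: 7.9
ee_pos: [0.4451, 0.0878, 0.0648]
eef_rot: [[0.179, 0.984, -0.01], [0.982, -0.179, -0.051], [-0.052, -0.0, -0.999]]
force: [-0.1, 0.1, -1.0]
grip_width: 0.0171
grip_force: 59.4
ee_pos: [0.4452, 0.0878, 0.064]
eef_rot: [[0.179, 0.984, -0.009], [0.983, -0.179, -0.051], [-0.052, 0.0, -0.999]]
force: [-0.3, -0.6, -1.2]
grip_force: 59.5
ee_pos: [0.4453, 0.0878, 0.0636]
eef_rot: [[0.179, 0.984, -0.009], [0.983, -0.179, -0.051], [-0.052, 0.0, -0.999]]
force: [-0.4, -1.3, 0.1]
grip_force: 59.7
```

```bash
python3 nudge.py '[[0,0,0.0005,0,0,0],[0,0,0.0005,0,0,0]]'|grep -E 'ee|force'
python3 nudge.py '[[0,0,0.0005,0,0,0],[0,0,0.0005,0,0,0]]'|grep -E 'ee|force:'
```

```text
ee_pos: [0.4453, 0.0877, 0.0631]
eef_rot: [[0.179, 0.984, -0.009], [0.983, -0.179, -0.051], [-0.052, 0.0, -0.999]]
force: [-0.4, -1.2, 2.5]
grip_force: 60.0
ee_pos: [0.4454, 0.0877, 0.0626]
eef_rot: [[0.179, 0.984, -0.009], [0.983, -0.179, -0.051], [-0.052, 0.0, -0.999]]
force: [-0.2, -1.8, 4.4]
grip_force: 60.2
```

The nose rests on the board with about 5 N. I'll ease up half a millimetre and advance horizontally.

```bash
python3 nudge.py '[[0.01,0,-0.001,0,0,0],[0.02,0,-0.0015,0,0,0],[0.03,0,-0.002,0,0,0],[0.036,0,-0.0023,0,0,0],[0.036,0,-0.0023,0,0,0]]'|grep -E 'ee|force:'
python3 nudge.py '[[0.006,0,-0.0003,0,0,0],[0.012,0,-0.0006,0,0,0],[0.018,0,-0.0009,0,0,0],[0.02,0,-0.001,0,0,0]]'|grep -E 'ee_pos|force:'
```

```text
ee_pos: [0.4518, 0.1243, 0.0628]
eef_rot: [[0.177, 0.984, -0.009], [0.983, -0.178, -0.05], [-0.051, -0.0, -0.999]]
force: [0.2, 1.4, 0.9]
grip_force: 60.1
ee_pos: [0.4554, 0.1434, 0.0629]
force: [0.0, -2.1, 2.7]
grip_force: 60.2
```

```bash
python3 nudge.py '[[0.003,0,-0.0002,0,0,0],[0.007,0,-0.0004,0,0,0],[0.01,0,-0.0005,0,0,0]]'|grep -E 'ee_pos|force:'
python3 nudge.py '[[0.003,0,-0.0002,0,0,0],[0.007,0,-0.0004,0,0,0],[0.01,0,-0.0005,0,0,0]]'|grep -E 'ee_pos|force:'
python3 nudge.py '[[0.003,0,-0.0002,0,0,0],[0.006,0,-0.0003,0,0,0],[0.01,0,-0.0005,0,0,0]]'|grep -E 'ee_pos|force:'
python3 -c "
from h import *
snap('w6');cv2.imwrite('pics/scene3.png',ctrl.camera('scene'))
a=cv2.imread('pics/scene3.png')[110:210,275:375];b=cv2.imread('pics/w6.png')
cv2.imwrite('pics/v9.png',np.hstack([cv2.resize(a,(400,400),interpolation=2),cv2.resize(b[:256,128:384],(400,400))]))"
```

```text
ee_pos: [0.4571, 0.153, 0.0629]
force: [-0.4, -2.8, 3.1]
grip_force: 60.2
ee_pos: [0.4589, 0.1629, 0.0628]
force: [-0.9, -1.6, 2.9]
grip_force: 60.2
ee_pos: [0.4606, 0.1726, 0.0628]
force: [-0.3, -1.8, 4.2]
grip_force: 60.2
```

View pics/v9.png

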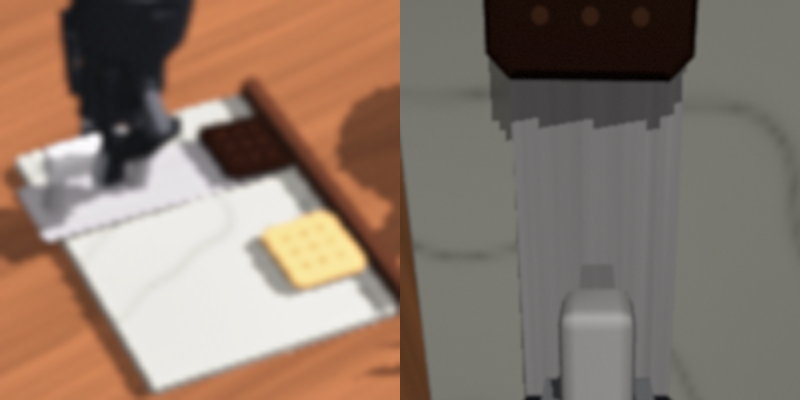

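The wrist view shows the biscuit centred over the blade, its near edge at crop (590,78) and the bar front at (597,290). The blade is under it. Next I compute how deep.

Run:
```python
from h import *
o=pickle.load(open('pics/w6.pkl','rb'));c=wc('w6')
L=o['eef_rot']@np.diag([1,-1,-1]);org=o['ee_pos']-L@np.array([-.042,0,.047])
for z in(.014,.017,.022):
    X=onz(c,(128+590/1.5625,78/1.5625),z);print(X,L.T@(X-org))
X=onz(c,(128+597/1.5625,320/1.5625),.056+.014);print("barfront top",L.T@(X-org))
```

```text
[0.5882 0.2413 0.014 ] [ 0.0509 -0.1132  0.003 ]
[0.5862 0.2417 0.017 ] [ 0.0507 -0.1111  0.006 ]
[0.5828 0.2423 0.022 ] [ 0.0505 -0.1077  0.011 ]
barfront top [-0.0021 -0.0905  0.0563]
```

The near edge sits at lifter x=51 mm, so 39 mm of blade is under it. I'll push about 12 mm more, watching the force.

```bash
python3 nudge.py '[[0.002,0,-0.0001,0,0,0],[0.005,0,-0.0003,0,0,0],[0.006,0,-0.0003,0,0,0]]'|grep -E 'ee_pos|force:'
python3 nudge.py '[[0.002,0,-0.0001,0,0,0],[0.004,0,-0.0002,0,0,0],[0.005,0,-0.0003,0,0,0]]'|grep -E 'ee_pos|force:'
python3 -c "
from h import *
snap('w7')
b=cv2.imread('pics/w7.png');g=b[:,250:270].mean((1,2));print(g[20:100:2].round())
b=cv2.imread('pics/w6.png');g=b[:,250:270].mean((1,2));print(g[20:100:2].round())"
```

```text
ee_pos: [0.4617, 0.1785, 0.0628]
force: [-0.2, -2.5, 2.1]
grip_force: 60.2
ee_pos: [0.4626, 0.1835, 0.0628]
force: [-0.7, -2.8, 2.9]
grip_force: 60.3
[15. 14. 14. 14. 15. 15. 15. 15. 17. 19. 19. 19. 17. 15. 14. 14. 14. 13.
 13. 13. 14. 13. 13. 14. 13. 13. 13.  8.  4. 41. 70. 72. 72. 72. 72. 71.
 72. 72. 71. 81.]
[ 15.  16.  15.  15.  15.  15.  15.  15.  15.  15.  15.  15.  14.   5.
   4.  10.  55.  70.  70.  70.  70.  70.  70.  70.  70.  70.  70.  70.
  72.  74.  88. 108. 114. 113. 113. 114. 114. 114. 114. 114.]
```

The biscuit stopped at the lip and now spans about x=40 to 96 on the blade. I'll lift it slowly, turning the nose slightly up.

```bash
python3 nudge.py '[[-0.0005,0,-0.002,0,0.02,0],[-0.001,0,-0.005,0,0.04,0],[-0.001,0,-0.009,0,0.06,0],[-0.0015,0,-0.014,0,0.08,0],[-0.002,0,-0.02,0,0.1,0],[-0.003,0,-0.03,0,0.11,0],[-0.004,0,-0.04,0,0.11,0],[-0.005,0,-0.05,0,0.11,0]]'|grep -E 'ee_pos|rot|force:'
python3 nudge.py '[[0,0,-0.01,0,0,0],[0,0,-0.02,0,0,0],[0,0,-0.03,0,0,0],[0,0,-0.03,0,0,0]]'|grep -E 'ee_pos|rot|force:'
python3 -c "
from h import *
snap('w8')
b=cv2.imread('pics/w8.png');g=b[:,250:270].mean((1,2));print(g[20:100:2].round())
go([.36,-.27,.16],tool(0,-3))
"
```

```text
ee_pos: [0.4623, 0.1808, 0.1142]
eef_rot: [[0.179, 0.984, 0.011], [0.982, -0.179, 0.057], [0.058, 0.001, -0.998]]
force: [0.4, -0.2, -2.1]
grip_force: 59.4
ee_pos: [0.4625, 0.1793, 0.1443]
eef_rot: [[0.179, 0.984, 0.012], [0.982, -0.179, 0.057], [0.059, 0.002, -0.998]]
force: [0.1, 0.9, -1.9]
grip_force: 59.4
[16. 17. 17. 17. 17. 16. 16. 17. 17. 19. 21. 21. 20. 20. 17. 17. 16. 16.
 15. 16. 15. 15. 15. 15. 16. 15. 15. 15.  7.  9. 61. 81. 80. 80. 81. 81.
 80. 80. 81. 80.]
row [-0.4586 -0.0201 -0.0433 -0.0761 -0.0057  1.3888]
```

The biscuit is riding, with its edge still at row 78. Next comes a gentle turn to heading 0, then a smooth traverse toward the plate.

```bash
python3 nudge.py '[[-0.001,0,0,-0.0018,0,0.03],[-0.002,0,0,-0.006,0,0.1],[-0.003,0,0,-0.0124,-0.0005,0.21],[-0.004,0,0,-0.02,-0.001,0.34],[-0.005,0,0,-0.028,-0.001,0.47],[-0.005,0,0,-0.034,-0.001,0.58],[-0.005,0,0,-0.039,-0.0015,0.66],[-0.005,0,0,-0.041,-0.0015,0.694]]'|grep -E 'ee_pos'
python3 nudge.py '[[0,0,0,-0.0018,0,0.03],[0,0,0,-0.006,0,0.1],[0,0,0,-0.0124,-0.0005,0.21],[0,0,0,-0.02,-0.001,0.34],[0,0,0,-0.028,-0.001,0.47],[0,0,0,-0.034,-0.001,0.58],[0,0,0,-0.039,-0.0015,0.66],[0,0,0,-0.041,-0.0015,0.694]]'|grep -E 'ee_pos|rot'
python3 nudge.py '[[-0.001,0.005,0,0,0,0],[-0.003,0.016,0,0,0,0],[-0.006,0.031,0,0,0,0],[-0.01,0.048,0,0,0,0],[-0.014,0.065,0,0,0,0],[-0.018,0.082,0,0,0,0],[-0.022,0.1,0,0,0,0],[-0.024,0.112,0,0,0,0]]'|grep -E 'ee_pos|rot'
python3 nudge.py '[[-0.001,0.005,0,0,0,0],[-0.003,0.016,0,0,0,0],[-0.006,0.031,0,0,0,0],[-0.01,0.048,0,0,0,0],[-0.014,0.065,0,0,0,0],[-0.018,0.082,0,0,0,0],[-0.022,0.1,0,0,0,0],[-0.024,0.112,0,0,0,0]]'|grep -E 'ee_pos|rot|time|force:'
python3 -c "
from h import *
snap('w9')
b=cv2.imread('pics/w9.png');g=b[:,250:270].mean((1,2));print(g[20:100:2].round())
for n in('top','scene'):
    i=cv2.imread(f'pics/{n}0.png').astype(int);m=((i[...,0]>i[...,2]+50)&(i[...,0]>90)).astype(np.uint8)
    k,l,st,ce=cv2.connectedComponentsWithStats(m);j=1+st[1:,4].argmax()
    cn=max(cv2.findContours((l==j).astype(np.uint8),0,1)[0],key=len);c=cam(n)
    P=np.array([onz(c,p[0],.018)[:2] for p in cn]);A=np.c_[2*P,np.ones(len(P))];s=np.linalg.lstsq(A,(P**2).sum(1),rcond=None)[0]
    print(n,st[j],s[:2],np.sqrt(s[2]+s[0]**2+s[1]**2))
"
```

```text
ee_pos: [0.4605, 0.1742, 0.1421]
ee_pos: [0.4642, 0.12, 0.1421]
eef_rot: [[0.996, 0.066, 0.052], [0.064, -0.997, 0.036], [0.054, -0.033, -0.998]]
ee_pos: [0.4481, 0.0071, 0.1376]
eef_rot: [[0.996, 0.07, 0.053], [0.068, -0.997, 0.036], [0.055, -0.032, -0.998]]
time: 15.7
ee_pos: [0.4322, -0.1063, 0.1326]
eef_rot: [[0.996, 0.07, 0.053], [0.068, -0.997, 0.036], [0.056, -0.033, -0.998]]
force: [-0.4, -0.1, -2.1]
grip_force: 59.5
[ 25.  24.  25.  25.  25.  25.  24.  24.  24.  24.  25.  26.  27.  27.
  25.  24.  23.  24.  24.  23.  23.  23.  23.  23.  23.  23.  23.  23.
  22.  14.  12.  70. 104. 104. 106. 123. 149. 159. 159. 159.]
top [ 355  138  104  103 8331] [ 0.5086 -0.3232] 0.10711801501497623
scene [  90  218   95   83 6102] [ 0.5079 -0.3226] 0.10639650218060152
```

```bash
python3 -c "
from h import *
go([.391,-.215,.125],tool(2,-3))
go([.35,-.323,.115],tool(0,-3))
o=ctrl.get_obs();print(o['q'])"
```

```text
row [-0.0489  0.1047  0.0016 -0.0338 -0.0028  0.0325]
row [-0.0976  0.2098  0.0055 -0.0357 -0.0022  0.0674]
[-0.4603  0.1819 -0.5096  0.8473  0.0557  2.6138]
```

```bash
python3 nudge.py '[[-0.002,0.005,0,-0.003,0,0.005],[-0.007,0.016,0,-0.008,0,0.014],[-0.014,0.031,0.001,-0.014,0,0.026],[-0.022,0.048,0.001,-0.02,0,0.037],[-0.03,0.065,0.002,-0.026,0,0.048],[-0.038,0.082,0.002,-0.031,0,0.058],[-0.045,0.098,0.003,-0.036,-0.002,0.067],[-0.049,0.105,0.003,-0.036,-0.002,0.067]]'|grep -E 'ee_pos'
python3 nudge.py '[[-0.002,0.005,0,0,0,0],[-0.007,0.016,0.001,0,0,0],[-0.014,0.031,0.002,0,0,0],[-0.021,0.048,0.003,0,0,0],[-0.028,0.065,0.005,0,0,0],[-0.035,0.085,0.006,0,0,0],[-0.039,0.1,0.008,0,0,0],[-0.041,0.108,0.008,0,0,0]]'|grep -E 'ee_pos|rot|time|force:'
python3 -c "
from h import *
snap('w10')
b=cv2.imread('pics/w10.png');g=b[:,250:270].mean((1,2));print(g[60:100:2].round())
def way(n,th):
    t=np.radians(th);c,s=np.cos(t),np.sin(t)
    go(np.array(n)+[-.132*c+.047*s,0,.132*s+.047*c],tool(0,th))
for nz,th in((.035,0),(.026,5),(.018,10),(.013,15),(.010,20),(.0085,24),(.0075,28)): way([.482,-.323,nz],th)
"
```

```text
ee_pos: [0.3905, -0.2142, 0.1235]
time: 17.35
ee_pos: [0.3503, -0.3224, 0.1131]
eef_rot: [[0.999, 0.0, 0.052], [0.0, -1.0, 0.0], [0.052, -0.0, -0.999]]
force: [0.1, 0.9, -2.4]
grip_force: 59.5
[ 24.  24.  24.  24.  24.  24.  24.  23.  24.  22.  14.  23.  85. 109.
 112. 133. 159. 167. 167. 167.]
row [-0.002   0.0001  0.0312 -0.     -0.0524  0.0002]
row [ 0.0027  0.0001  0.0291 -0.     -0.1397  0.0002]
row [ 0.0084  0.0001  0.0265  0.     -0.2269  0.0002]
row [ 0.0152  0.0001  0.0215  0.     -0.3142  0.0002]
row [ 0.0229  0.0001  0.0151  0.     -0.4015  0.0002]
row [ 0.0297  0.0001  0.0097  0.     -0.4713  0.0002]
row [ 0.037   0.0001  0.0042  0.     -0.5411  0.0002]
```

```bash
python3 nudge.py '[[0,0,0.004,0,-0.01,0],[-0.001,0,0.012,0,-0.03,0],[-0.002,0,0.022,0,-0.045,0],[-0.002,0,0.03,0,-0.06,0],[0.001,0,0.03,0,-0.11,0],[0.004,0,0.0285,0,-0.16,0],[0.007,0,0.027,0,-0.21,0],[0.008,0,0.0265,0,-0.227,0]]'|grep -E 'ee_pos|rot|time|force:'
python3 -c "
from h import *
snap('w11')
b=cv2.imread('pics/w11.png');g=b[:,250:270].mean((1,2));print(g[60:100:2].round())
def way(n,th):
    t=np.radians(th);c,s=np.cos(t),np.sin(t)
    go(np.array(n)+[-.132*c+.047*s,0,.132*s+.047*c],tool(0,th))
for nz,th in((.018,10),(.013,15),(.010,20),(.0085,24),(.0075,28)): way([.482,-.323,nz],th)
"
```

```text
time: 18.2
ee_pos: [0.3608, -0.321, 0.0866]
eef_rot: [[0.984, 0.002, -0.176], [0.002, -1.0, 0.0], [-0.176, -0.001, -0.984]]
force: [0.6, -0.2, -1.9]
grip_force: 59.5
[ 26.  25.  25.  26.  25.  26.  26.  26.  25.  21.  12.  59. 132. 165.
 174. 174. 174. 174. 174. 174.]
row [-0.0007  0.002  -0.0005 -0.0005  0.002   0.0025]
row [ 0.0048  0.002  -0.0069 -0.0003 -0.0852  0.0025]
row [ 0.0108  0.002  -0.0148 -0.0002 -0.1725  0.0025]
row [ 0.0162  0.002  -0.0217 -0.0001 -0.2423  0.0025]
row [ 0.022   0.0021 -0.0287 -0.0001 -0.3121  0.0025]
```

```bash
python3 nudge.py '[[0.002,0,-0.003,0,-0.04,0],[0.005,0.001,-0.007,0,-0.085,0],[0.008,0.002,-0.011,0,-0.13,0],[0.011,0.002,-0.015,0,-0.172,0],[0.014,0.002,-0.018,0,-0.207,0],[0.016,0.002,-0.0217,0,-0.242,0],[0.016,0.002,-0.0217,0,-0.242,0]]'|grep -E 'ee_pos|rot|time|force:'
python3 -c "
from h import *
snap('w12x')
b=cv2.imread('pics/w12x.png');g=b[:,250:270].mean((1,2));print(g[0:100:3].round())"
python3 nudge.py '[[0.003,0,-0.0035,0,-0.035,0],[0.006,0,-0.007,0,-0.07,0],[0.006,0,-0.007,0,-0.07,0],[0.006,0,-0.007,0,-0.07,0]]'|grep -E 'ee_pos|rot|time|force:'
python3 -c "
from h import *
snap('w13')
b=cv2.imread('pics/w13.png');g=b[:,250:270].mean((1,2));print(g[0:100:3].round())"
```

```text
time: 18.95
ee_pos: [0.38, -0.3231, 0.1053]
eef_rot: [[0.914, 0.002, -0.405], [0.002, -1.0, 0.0], [-0.405, -0.001, -0.914]]
force: [0.3, -0.9, -2.2]
grip_force: 59.5
[ 28.  28.  30.  39.  42.  42.  35.  28.  28.  28.  28.  29.  28.  29.
  29.  28.  21.  13. 104. 173. 173. 173. 174. 173. 173. 174. 174. 174.
 174. 174. 174. 174. 174. 174.]
time: 19.4
ee_pos: [0.3875, -0.3232, 0.1096]
eef_rot: [[0.885, 0.001, -0.466], [0.001, -1.0, 0.0], [-0.466, -0.001, -0.885]]
force: [-0.2, -0.8, -2.4]
grip_force: 59.6
[ 27.  27.  29.  38.  40.  38.  32.  26.  26.  26.  26.  26.  26.  25.
  26.  26.  17.  50. 171. 178. 178. 178. 178. 178. 178. 178. 178. 178.
 178. 179. 178. 179. 179. 179.]
```

The biscuit has slid about 14 mm, and its front edge is on the plate floor. I'll withdraw the blade backwards slowly.

```bash
python3 nudge.py '[[-0.0044,0,0.0023,0,0,0],[-0.0089,0,0.0047,0,0,0],[-0.0133,0,0.007,0,0,0],[-0.0177,0,0.0093,0,0,0],[-0.0177,0,0.0093,0,0,0]]'|grep -E 'ee_pos|time|force:'
python3 -c "
from h import *
snap('w14')
b=cv2.imread('pics/w14.png');g=b[:,250:270].mean((1,2));print(g[0:100:3].round())
o=pickle.load(open('pics/w14.pkl','rb'));L=o['eef_rot']@np.diag([1,-1,-1]);print('nose',o['ee_pos']+L@[.132,0,-.047])
cv2.imwrite('pics/scene4.png',ctrl.camera('scene'));a=cv2.imread('pics/scene4.png')[200:310,80:200]
cv2.imwrite('pics/v10.png',np.hstack([cv2.resize(a,(436,400),interpolation=2),cv2.resize(b[:280,128:384],(364,400))]))"
```

```text
time: 19.95
ee_pos: [0.3671, -0.3232, 0.1101]
force: [-0.0, -0.3, -2.3]
grip_force: 59.6
[  9. 105. 172. 178. 178. 178. 178. 179. 179. 179. 179. 179. 179. 180.
 180. 180. 180. 180. 180. 180. 180. 180. 181. 181. 181. 181. 181. 181.
 181. 181. 181. 181. 181. 181.]
nose [ 0.4618 -0.3231  0.0069]
```

The biscuit stays while the blade slips out. I'll finish withdrawing, rising to clear the plate's slope.

```bash
python3 nudge.py '[[-0.0044,0,0.0023,0,0,0],[-0.0089,0,0.0047,0,0,0],[-0.0133,0,0.007,0,0,0],[-0.0177,0,0.0093,0,0,0],[-0.0177,0,0.0093,0,0,0]]'|grep -E 'ee_pos|force:'
python3 nudge.py '[[-0.007,0,-0.002,0,0,0],[-0.014,0,-0.005,0,0,0],[-0.023,0,-0.012,0,0,0],[-0.035,0,-0.025,0,0,0],[-0.05,0,-0.045,0,0,0],[-0.065,0,-0.065,0,0,0],[-0.065,0,-0.065,0,0,0]]'|grep -E 'ee_pos|force:'
python3 -c "
from h import *
snap('w15')
cv2.imwrite('pics/scene4.png',ctrl.camera('scene'));cv2.imwrite('pics/top4.png',ctrl.camera('top'))
a=cv2.imread('pics/scene4.png')[200:310,80:200];b=cv2.imread('pics/w15.png')
cv2.imwrite('pics/v10.png',np.hstack([cv2.resize(a,(400,366),interpolation=2),cv2.resize(b,(400,366),interpolation=3)]))
print(ctrl.get_obs()['q'])"
```

```text
ee_pos: [0.3472, -0.3233, 0.1105]
force: [-2.1, 0.0, 6.1]
grip_force: 60.4
ee_pos: [0.3208, -0.3239, 0.2009]
force: [-0.1, 0.2, -2.5]
grip_force: 59.7
[-0.7779  0.4281 -0.0575  1.4455 -0.3344  2.4241]
```

View pics/v10.png

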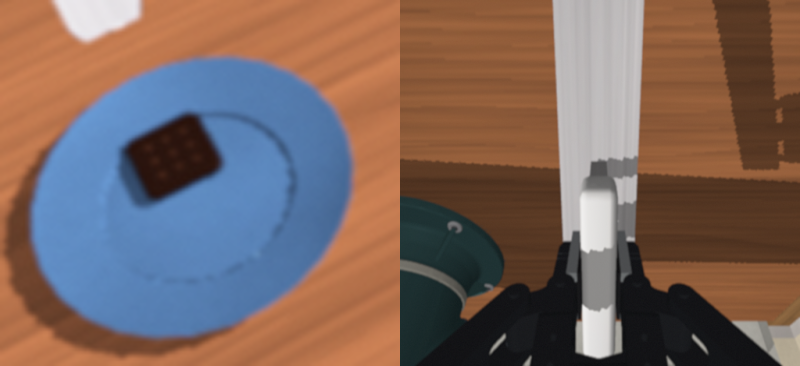

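The biscuit is right side up on the plate at crop (172,157). The floor circle's centre is about (200,197), so it is off centre. I'll measure it.

```bash
cat > m.py <<'E'
from h import *
import sys
for n in('top','scene'):
    f=f'pics/{n}{sys.argv[1]}.png';i=cv2.imread(f).astype(int);c=cam(n)
    m=((i[...,0]>i[...,2]+50)&(i[...,0]>90)).astype(np.uint8)
    k,l,st,ce=cv2.connectedComponentsWithStats(m);j=1+st[1:,4].argmax();print(st[j])
    cn=max(cv2.findContours((l==j).astype(np.uint8),0,1)[0],key=len)
    P=np.array([onz(c,p[0],.018)[:2] for p in cn]);A=np.c_[2*P,np.ones(len(P))];s=np.linalg.lstsq(A,(P**2).sum(1),rcond=None)[0]
    x,y,w,h=st[j,:4];d=np.zeros_like(m);hull=cv2.fillConvexPoly(d,cv2.convexHull(cn),1)
    dk=((i[...,2]>i[...,0])&(i.max(2)<110)&(hull>0)).astype(np.uint8)
    k,l,st,ce=cv2.connectedComponentsWithStats(dk);j=1+st[1:,4].argmax();b=onz(c,ce[j],.011)[:2]
    r=cv2.minAreaRect(np.array([onz(c,p,.012)[:2]*1000 for p in np.argwhere(l==j)[:,::-1]],np.float32))
    print(n,'plate',s[:2],np.sqrt(s[2]+s[:2]@s[:2]),'choc',st[j],b,b-s[:2],np.linalg.norm(b-s[:2]),r)
E
python3 m.py 4
```

```text
[ 355  138  104  103 7473]
top plate [ 0.5105 -0.3227] 0.10619560560007404 choc [394 192  28  27 677] [ 0.4734 -0.3255] [-0.037  -0.0028] 0.037129021789583716 ((473.08294677734375, -325.1407470703125), (55.06133270263672, 54.67591857910156), 89.87075805664062)
[  90  218   95   83 5598]
scene plate [ 0.5078 -0.3227] 0.10644552188853144 choc [119 235  27  24 407] [ 0.4725 -0.3247] [-0.0353 -0.002 ] 0.035354245028881875 ((472.6695861816406, -324.44219970703125), (50.364051818847656, 51.11215591430664), 0.4262564480304718)
```

The offset is 36 mm and both views agree. The biscuit's 46 mm bottom stays within the 66 mm floor radius, so it lies flat and well inside 50 mm. Now I'll take the lifter back to its spot.

```bash
python3 -c "
from h import *
go([.479,-.026,.14],tool(32,0))"
```

```text
row [ 0.1673 -0.2971 -0.0232 -0.1361  0.4737 -0.5463]
```

```bash
python3 nudge.py '[[0.01,-0.02,-0.005,-0.0136,0.047,-0.055],[0.03,-0.05,-0.01,-0.041,0.142,-0.164],[0.055,-0.095,-0.012,-0.068,0.237,-0.273],[0.08,-0.14,-0.015,-0.095,0.332,-0.38],[0.105,-0.185,-0.018,-0.122,0.426,-0.49],[0.13,-0.23,-0.02,-0.136,0.474,-0.546],[0.15,-0.27,-0.022,-0.136,0.474,-0.546],[0.167,-0.297,-0.023,-0.136,0.474,-0.546]]' >/dev/null
python3 nudge.py '[[0,0,0,0,0,0],[0,0,0,0,0,0]]'
python3 -c "
from h import *
go([.479,-.026,.052],tool(32,0))"
```

```text
time: 22.4
ee_pos: [0.4783, -0.0256, 0.1393]
eef_rot: [[0.847, 0.531, -0.002], [0.531, -0.847, 0.0], [-0.002, -0.001, -1.0]]
force: [-0.7, 0.4, -1.1]
grip_width: 0.017
grip_force: 59.5
row [ 0.0006  0.0008  0.0873 -0.001   0.0015  0.0015]
```

```bash
python3 nudge.py '[[0,0,0.02,0,0,0],[0,0,0.045,0,0,0],[0,0,0.065,0,0.002,0],[0,0,0.08,0,0.002,0],[0,0,0.086,0,0.002,0],[0,0,0.089,0,0.002,0],[0,0,0.09,0,0.002,0],[0,0,0.09,0,0.002,0]]'|grep -E 'ee_pos|force:'
python3 nudge.py '[[0,0,0.001,0,0,0],[0,0,0.0015,0,0,0],[0,0,0.0015,0,0,0]]'|grep -E 'ee_pos|rot|force:'
```

```text
ee_pos: [0.4791, -0.0265, 0.0507]
force: [0.9, 0.6, -1.7]
grip_force: 59.6
ee_pos: [0.4789, -0.0262, 0.0488]
eef_rot: [[0.848, 0.53, 0.002], [0.53, -0.848, 0.001], [0.002, 0.0, -1.0]]
force: [0.4, -1.0, -2.2]
grip_force: 59.6
```

```bash
python3 nudge.py '[[0,0,0.001,0,0,0],[0,0,0.001,0,0,0]]'|grep -E 'ee_pos|force:'
python3 nudge.py '[[0,0,0.0007,0,0,0],[0,0,0.0007,0,0,0]]'|grep -E 'ee_pos|force:'
```

```text
ee_pos: [0.4789, -0.0262, 0.0477]
force: [0.4, -0.4, -0.5]
grip_force: 59.9
ee_pos: [0.4792, -0.0261, 0.0475]
force: [-0.9, 1.3, 8.5]
grip_force: 61.2
```

The lifter is on the table. I'll release, rise slowly and clear the view for a final check.

```bash
python3 nudge.py '[[0,0,0,0,0,0],[0,0,0,0,0,0],[0,0,0,0,0,0],[0,0,0,0,0,0],[0,0,0,0,0,0],[0,0,0,0,0,0],[0,0,0,0,0,0],[0,0,0,0,0,0]]' 0.085|grep -E 'force|grip'
python3 nudge.py '[[0,0,-0.01,0,0,0],[0,0,-0.03,0,0,0],[0,0,-0.06,0,0,0],[0,0,-0.1,0,0,0],[0,0,-0.14,0,0,0],[0,0,-0.15,0,0,0],[0,0,-0.15,0,0,0]]'
python3 - <<'E'
from h import *
snap('w16')
for n in('top','scene'): cv2.imwrite(f'pics/{n}5.png',ctrl.camera(n))
i=cv2.imread('pics/w16.png');m=((i.max(2).astype(int)-i.min(2)<25)&(i.max(2)>100)).astype(np.uint8);m[300:]=0
k,l,st,ce=cv2.connectedComponentsWithStats(m);j=1+st[1:,4].argmax();print(st[j],ce[j],onz(wc('w16'),ce[j],.01))
for n in('top','scene'):
    for s in (0,5):
        i=cv2.imread(f'pics/{n}{s}.png').astype(int);y=((i[...,2]>190)&(i[...,1]>130)&(i[...,2]-i[...,0]>90)).astype(np.uint8)
        k,l,st,ce=cv2.connectedComponentsWithStats(y);j=1+st[1:,4].argmax();print(n,s,st[j],ce[j])
E
python3 m.py 5
```

```text
force: [-0.2, 0.6, -0.7]
grip_width: 0.0849
grip_force: 0.0
time: 25.4
ee_pos: [0.4793, -0.0265, 0.1987]
eef_rot: [[0.848, 0.53, 0.005], [0.53, -0.848, 0.0], [0.005, 0.003, -1.0]]
force: [0.5, 0.2, -0.2]
grip_width: 0.0853
grip_force: 0.0
[    0     0   145   143 12737] [52.7036 54.1293] [0.4742 0.1678 0.01  ]
top 0 [111 148  29  28 599] [125.0234 161.7045]
top 5 [305  13  35  31 825] [322.4412  28.0097]
scene 0 [262 295  36  34 881] [278.6425 310.9841]
scene 5 [ 425  309   75   75 1040] [459.349  344.1577]
[   82   124   177   260 10253]Traceback (most recent call last):
  File "m.py", line 11, in <module>
    k,l,st,ce=cv2.connectedComponentsWithStats(dk);j=1+st[1:,4].argmax();b=onz(c,ce[j],.011)[:2]
                                                       ~~~~~~~~~~~~~~~^^
ValueError: attempt to get argmax of an empty sequence
```

Run:
```python
from h import *
for s in (0,4,5):
    i=cv2.imread(f'pics/scene{s}.png').astype(int)[150:195,320:385];y=(i[...,2]-i[...,0]>90)&(i[...,1]>150)
    p=np.argwhere(y);print(s,len(p),p.mean(0) if len(p) else 0)
    i=cv2.imread(f'pics/scene{s}.png').astype(int)[228:270,105:160];p=np.argwhere((i[...,2]>i[...,0])&(i.max(2)<110));print(' choc',len(p),p.mean(0) if len(p) else 0)
a,b=wc('w16'),cv2.imread('pics/w16.png')
g=cv2.cvtColor(b,cv2.COLOR_BGR2HSV);m=((g[...,1]<40)&(g[...,2]>90)).astype(np.uint8);m[:,:190]=0;m[:,330:]=0;m[260:]=0
for z,r in((0.002,40),(0.002,100)):
    c=np.flatnonzero(m[r]);print(r,c.min(),c.max(),onz(a,(c.min(),r),z),onz(a,(c.max(),r),z))
```

```text
0 286 [22.0315 33.3601]
 choc 0 0
4 287 [22.1359 33.5192]
 choc 407 [18.5651 26.5577]
5 288 [22.1285 33.4479]
 choc 417 [18.1487 25.9736]
40 225 282 [0.5606 0.0517 0.002 ] [0.5864 0.0105 0.002 ]
100 226 280 [0.5183 0.0257 0.002 ] [ 0.544  -0.0154  0.002 ]
```

```bash
python3 -c "
from plant import ctrl
print(ctrl.close_job())"
```

```text
the job is handed in; nothing more can be done
None
```

I handed the job in at about 26 s, but it returned no verdict. My last images show the chocolate biscuit right side up on the blue plate's floor about 36 mm from its centre, the shortbread unmoved, and the lifter flat on the bare table and released.

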